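# Set the blue-buttoned length stop one hole longer

### The job

Two telescopic length stops stand on the bench, one with a blue and one with a yellow button. For the next, longer part, set the stop with the blue button exactly one hole longer: press its button down, slide the tube out to the next hole and let the button pop all the way up there. Leave the stop with the yellow button as it is set, and let go.

Things in the scene. Friction and masses are not known exactly. Their poses are not given: they have to be found in the camera images.
- blue_stop: The stop to be set: aluminium square outer tube 160 mm long, 36 wide, top 50 mm above the bench, on a dark foot plate 190 x 64 mm fixed to the bench. +x: the way the dark inner tube slides out (white-faced end plate 56 mm tall); z up. Origin: on the bench, under the first hole. Along the top a 10 mm slot joins three square 20 mm holes at x = 0, 40, 80 mm.
- blue_cap (a point): Centre of the blue button cap's top, 88 mm above the bench when up. Cap: rounded block 30 mm long along the tube (its x, the way out), 18 wide (y), 26 tall, on a thin stem running in the slot; 12 mm of free space below it over the outer tube when up, 4 mm when fully pressed. Pinch it by its sides or ends from above, or press its top. It moves with the inner tube.
- blue_tube (a joint): How far the blue stop's inner tube (with its button) is slid out, in m: about 0 in the first hole, where it starts, 0.040 in the next, 0.080 in the third. Locked to within about 2 mm either way while the button is up in a hole; with the button held down it slides with about 2 to 4 N.
- blue_button (a joint): How far the blue button is pressed, in m: 0 up, 0.008 fully down; spring 3 N at the top, 6 N at the bottom. Pressed 6 mm or more, its 16 mm brass shoulder clears the 5 mm top wall and the tube slides. Let go between holes it stays 4 to 5 mm down under the wall; the tube can then be pushed on by the cap's end until the button pops up in the next hole and locks.
- yellow_cap (a point): Centre of the top of the yellow button's cap, on a second stop of the same build that must stay as it is set. Axes as for blue_cap.
- yellow_tube (a joint): How far the yellow stop's inner tube is slid out, in m; starts at about 0, in its first hole.
- yellow_button (a joint): How far the yellow button is pressed, in m: 0 up, 0.008 fully down.

How it is judged:
At the end, for the whole second after the job is handed in: The blue stop's tube is out by 40 mm (within 5 mm), in the hole next to the one where it started, with the blue button up (less than 2 mm down); the yellow stop's tube is still in its first hole (less than 5 mm out) with its button up (value of joint blue_tube between 0.035 and 0.045 m and value of joint each of blue_button, yellow_button below 0.002 m and value of joint yellow_tube below 0.005 m); the robot touches nothing.
It fails at once if the yellow stop's tube is unlocked and slid (value of joint yellow_tube above 0.008 m).
It also fails if it takes over 40 s, if anything falls off the work surface, if the arm or the gripper's body presses on something with over 40 N, if the wrist force passes 120 N, or if a joint passes its speed limit or range.

### The arm

A 6-joint arm with a two-finger parallel gripper is mounted at the origin on a cart in front of the work surface, level with it; the furniture and walls round the work are solid. World frame = base frame: x ahead of the robot, y to its left, z up, the work surface at z = 0. Lengths are in m, angles in rad, forces in N, time in s.
With the tool pointing down it reaches from about 0.225 to 0.875 m from the base axis. Payload 3.4 kg.
Tool frame: the origin (TCP) lies at the very end of the fingers, on their centre line; the grasp point (between the pads) lies 19 mm behind it; z points along the fingers, y is the line along which they close (so a half turn about z gives the same grasp; the last joint's range is limited). The gripper opens to 85 mm and grips with 20 to 120 N. Pads are 22 mm wide; open, the fingers measure 114 mm over their backs; the gripper's body (76 mm by 85 mm) begins 54 mm behind the grasp point. The pads swing forward as they close: fully open they stand 13 mm farther back than shut.
Start: joints at [1.001, 0.276, 1.505, -0, 1.361, -0.121], TCP at [0.25, 0.518, 0.231] pointing down, gripper open.
Joint ranges: [-2.89, 2.89], [-0.75, 2.08], [0.22, 2.7], [-1.18, 4.32], [0.11, 2.71], [-2.7, 2.7]. Speed limits (rad/s): [2.57, 2.57, 3.14, 3.14, 3.14, 3.14].

### API

Orientations are given as a unit quaternion [w, x, y, z].
In Python, from rig import get_state, optics, sign_off gives the robot as it stands.
- The arm moves only by the tool send_rows, never from a script. Its argument "increments" is a list of rows, each an object with "gripper": the gripper's target within -1 to 1 (shut at 1, half-way at 0, fully open at -1); "linear": the shift along the world's x, y, z in m, a list of three; "delta_rot": the turn, a rotation vector about the world's x, y, z in rad, a list of three. In form: [{"gripper": gripper, "linear": [dx, dy, dz], "delta_rot": [rx, ry, rz]}, ...]. A call has 1 to 8 rows; each row is the pose to reach, as a shift and turn from the pose commanded when the call began; what a row does not reach only later rows make up. A row lasts 1/10 s, in which the tool goes at most 50 mm and 8.59 degrees, less where a joint would pass 70% of its speed; a pose out of reach is approached as far as the arm can. A call with a gripper value outside its range is refused whole. The fingers move at their own pace and stop on an object; "newtons" is the grip in N (left out, the last holds). Time passes only in rows, so rows that repeat a pose let the fingers close. It gives the time, the measured TCP pose, the force, the opening and the grip force at its end, in the units of the state.
- get_state(): the state, without advancing time (a new reading comes with each control period).
- optics.get_image(name): name is "scene" or "top"; returns a dict with "pixels" (384x512x3 uint8, blue, green, red), "K" (3x3 intrinsics, pixels), "k1" (the pictures are not rectified: a ray, as slopes to the right and down, at radius r is drawn at 1 + k1 r^2 times it, then the intrinsics apply), "rvec" (rotation vector, rad) and "tvec" (3), from world to camera coordinates, as OpenCV has them. Camera axes: x right, y down, z forward; pixel columns grow to the right and rows downward; lengths in m; the calibration is good to about 2 mm. A picture is of the moment at which its call begins. There is no depth.
- sign_off(): hands the job in; it is judged then, once.
The state is a dict: "clock": time; "qpos": joint angles; "qd": joint speeds; "effort": joint torques, N m; "position": TCP position; "ee_rot": TCP orientation; "contact_force": force on the tool from outside, world axes, zero at the start; "moment": the same for the moment, N m; "width": finger opening in m; "gripper_force": force on a finger pad.
Only numpy, scipy, OpenCV 4.12 (cv2) and the standard library are available. Lean on these libraries where they do the work, as an engineer would, in place of code of your own. Each camera call takes 0.05 s, during which the arm holds its last target. There are 200 camera calls.

## Working session

There is one attempt and no reset: what is moved stays moved. The work goes in short steps, Python scripts to look and compute and a tool call to move; the robot and the scene stay as the last step left them, time stands still between calls to the robot, and variables do not carry over. Pictures are saved under pics/ and viewed, at most 10 in all, crops included, and the job is handed in when it is done.

Besides the shell and the picture viewer there is one more tool, called after ">>>" as name(argument=value, ...) on one line, values as JSON. send_rows: Moves the arm, as the interface text tells. Its arguments: {"type":"object","properties":{"increments":{"type":"array"},"newtons":{"type":"number"}},"required":["increments"]}

```bash
mkdir -p pics; cat > h.py <<'E'
import numpy as np, cv2
from rig import get_state, optics, sign_off
def shot(n,f=None):
    d=optics.get_image(n)
    if f: cv2.imwrite('pics/'+f,d['pixels'])
    return d
def ray(d,uv):
    K=np.array(d['K']);p=(np.array(uv,float)-K[:2,2])/[K[0,0],K[1,1]]
    r=np.linalg.norm(p);s=r
    for _ in range(30): s=r/(1+d['k1']*s*s)
    p=p*(s/r if r>0 else 1)
    R=cv2.Rodrigues(np.array(d['rvec'],float))[0];t=np.array(d['tvec'],float).ravel()
    return -R.T@t, R.T@np.array([p[0],p[1],1])
def onz(d,uv,z):
    o,v=ray(d,uv);return o+v*(z-o[2])/v[2]
def blobs(d,lo,hi,amin=30):
    m=cv2.inRange(cv2.cvtColor(d['pixels'],cv2.COLOR_BGR2HSV),lo,hi)
    n,l,s,c=cv2.connectedComponentsWithStats(m)
    return [(c[i].round(1),s[i].tolist(),cv2.minAreaRect(np.argwhere(l==i)[:,::-1].astype(np.float32))) for i in range(1,n) if s[i][4]>=amin]
E
python3 - <<'E'
from h import *
a=shot('top','t1.png');b=shot('scene','s1.png')
for n,d in(('top',a),('scene',b)):
  print(n,onz(d,(256,192),0).round(3),ray(d,(256,192))[0].round(3))
  for c,lo,hi in(('blue',(95,110,50),(130,255,255)),('yel',(20,110,80),(35,255,255))):
    for x in blobs(d,lo,hi): print(c,x,onz(d,x[0],.085).round(4))
print(get_state())
E
```

```text
top [0.58  0.018 0.   ] [0.457 0.035 0.917]
blue (array([479.6,  26.7]), [474, 3, 12, 48, 337], ((479.5332336425781, 26.49778175354004), (46.56330108642578, 10.842597007751465), 86.18592071533203)) [ 0.9083 -0.461   0.085 ]
blue (array([482.3,  74.1]), [476, 49, 13, 49, 392], ((482.2506408691406, 73.01246643066406), (47.690425872802734, 11.28590202331543), 87.1375961303711)) [ 0.8012 -0.4515  0.085 ]
blue (array([195.5,  89.1]), [177, 84, 38, 11, 366], ((195.5, 89.0), (10.0, 37.0), 90.0)) [0.7738 0.1327 0.085 ]
blue (array([218.6,  89.8]), [216, 86, 6, 8, 36], ((218.5, 89.5), (7.0, 5.0), 90.0)) [0.7713 0.0875 0.085 ]
blue (array([484.5, 123.6]), [479, 99, 12, 49, 436], ((484.5, 123.0), (48.0, 11.0), 90.0)) [ 0.6955 -0.4424  0.085 ]
blue (array([260.4, 243.7]), [252, 239, 17, 10, 145], ((260.0, 243.5), (9.0, 16.0), 90.0)) [0.4721 0.0141 0.085 ]
blue (array([405.4, 271.9]), [385, 257, 51, 29, 1145], ((410.0, 271.0), (28.0, 50.0), 90.0)) [ 0.4111 -0.2552  0.085 ]
yel (array([262.1, 155.4]), [255, 151, 16, 10, 145], ((262.5, 155.5), (9.0, 15.0), 90.0)) [0.6384 0.0063 0.085 ]
scene [0.46 
[... 1748 characters left out ...]
0071 0.085 ]
{'clock': 0.1, 'qpos': array([ 1.00097602e+00,  2.76568919e-01,  1.50599785e+00, -1.90440594e-05,
        1.36070244e+00, -1.21002019e-01]), 'qd': array([ 0.0010574 , -0.00294823, -0.00404656,  0.00086679, -0.00130987,
        0.00019099]), 'effort': array([ 8.94419463e-04, -4.17700016e+01, -2.46404189e+01, -8.44336705e-05,
        5.82860346e-03, -1.01673004e-05]), 'position': array([0.24925303, 0.51765284, 0.23050848]), 'ee_rot': array([-2.75065927e-04,  2.22528340e-01,  9.74925861e-01, -7.91918205e-04]), 'contact_force': array([-0.62621861,  0.20981195,  0.10572784]), 'moment': array([ 0.0350964 , -0.07979662,  0.00014529]), 'gripper_force': 0.0, 'width': 0.08546816039690983}
```

View pics/t1.png

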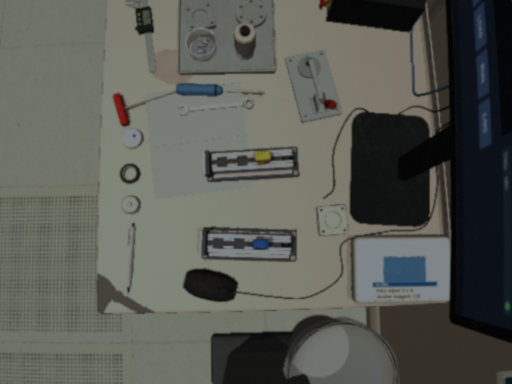

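View pics/s1.png

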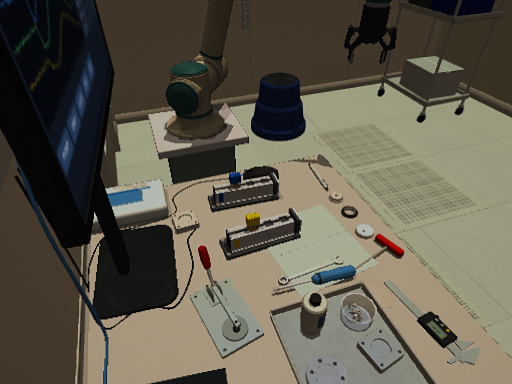

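```bash
python3 - <<'E'
from h import *
a=shot('top');b=shot('scene')
A=cv2.resize(a['pixels'][215:270,190:310],None,fx=5,fy=5,interpolation=2)
B=cv2.resize(b['pixels'][160:215,200:290],None,fx=6,fy=6,interpolation=2)
B=cv2.resize(B,(600,300)); A=cv2.resize(A,(600,275))
cv2.imwrite('pics/c1.png',np.vstack([A,B]))
# foot plate / body: aluminium bright strip and the dark outline
g=cv2.cvtColor(a['pixels'],cv2.COLOR_BGR2GRAY)
m=(g[220:268,195:305]<75).astype(np.uint8)
n,l,s,c=cv2.connectedComponentsWithStats(m)
i=1+np.argmax(s[1:,4]);P=np.argwhere(l==i)[:,::-1].astype(np.float32)+[195,220]
r=cv2.minAreaRect(P.astype(np.float32));print(s[i],r)
for p in cv2.boxPoints(r): print(p,onz(a,p,0.01).round(4))
for x in blobs(a,(95,110,50),(130,255,255)):
  if 250<x[0][0]<270:
    for p in cv2.boxPoints(x[2]): print(p,onz(a,p,.085).round(4))
E
```

```text
[   7    7   94   34 1423] ((248.70736694335938, 244.03953552246094), (93.65400695800781, 31.572179794311523), 2.174744129180908)
[201.31505 258.03732] [0.4478 0.1313 0.01  ]
[202.51314 226.48785] [0.5109 0.1282 0.01  ]
[296.09967 230.04175] [ 0.499  -0.0608  0.01  ]
[294.9016  261.59122] [ 0.4358 -0.0561  0.01  ]
[252. 239.] [0.4811 0.0294 0.085 ]
[268. 239.] [ 4.803e-01 -2.000e-04  8.500e-02]
[268. 248.] [4.638e-01 3.000e-04 8.500e-02]
[252. 248.] [0.4646 0.0298 0.085 ]
```

View pics/c1.png

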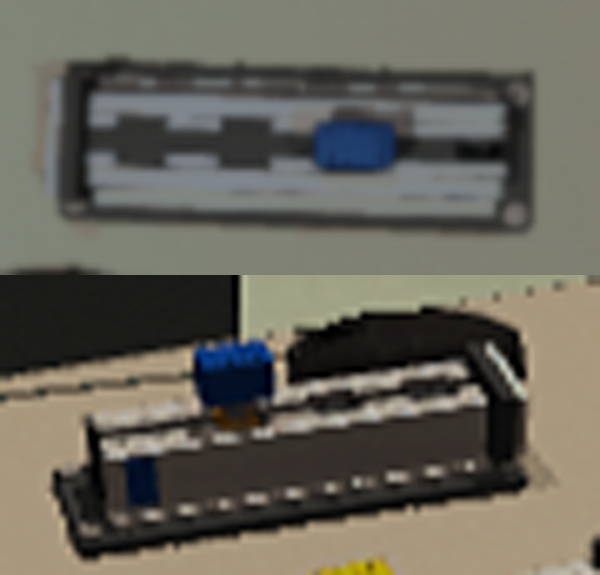

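>>> send_rows(increments=[{"gripper":-1,"linear":[0.222,-0.504,0],"delta_rot":[0,0,-1.185]},{"gripper":-1,"linear":[0.222,-0.504,0],"delta_rot":[0,0,-1.185]},{"gripper":-1,"linear":[0.222,-0.504,0],"delta_rot":[0,0,-1.185]},{"gripper":-1,"linear":[0.222,-0.504,0],"delta_rot":[0,0,-1.185]},{"gripper":-1,"linear":[0.222,-0.504,0],"delta_rot":[0,0,-1.185]},{"gripper":-1,"linear":[0.222,-0.504,0],"delta_rot":[0,0,-1.185]},{"gripper":-1,"linear":[0.222,-0.504,0],"delta_rot":[0,0,-1.185]},{"gripper":-1,"linear":[0.222,-0.504,0],"delta_rot":[0,0,-1.185]}], newtons=30)

```text
clock: 1.0
position: [0.411, 0.1501, 0.2314]
ee_rot: [0.0, 0.731, 0.682, 0.0]
contact_force: [-0.0, -0.4, -0.7]
width: 0.0853
gripper_force: 0.0
```

>>> send_rows(increments=[{"gripper":-0.2,"linear":[0.061,-0.136,0],"delta_rot":[0,0,0]},{"gripper":-0.2,"linear":[0.061,-0.136,0],"delta_rot":[0,0,0]},{"gripper":-0.2,"linear":[0.061,-0.136,0],"delta_rot":[0,0,0]},{"gripper":-0.2,"linear":[0.061,-0.136,-0.05],"delta_rot":[0,0,0]},{"gripper":-0.2,"linear":[0.061,-0.136,-0.09],"delta_rot":[0,0,0]},{"gripper":-0.2,"linear":[0.061,-0.136,-0.09],"delta_rot":[0,0,0]},{"gripper":-0.2,"linear":[0.061,-0.136,-0.09],"delta_rot":[0,0,0]}])

```text
clock: 1.7
position: [0.4718, 0.016, 0.1415]
ee_rot: [-0.0, 0.729, 0.685, -0.0]
contact_force: [-0.1, -0.5, 0.9]
width: 0.0515
gripper_force: 0.0
```

```bash
python3 - <<'E'
from h import *
s=get_state();print(s['position'],s['ee_rot'],s['width'])
a=shot('top');b=shot('scene')
for n,d in(('top',a),('scene',b)):
  for x in blobs(d,(95,110,50),(130,255,255)):
    p=onz(d,x[0],.085)
    if abs(p[0]-.472)<.04 and abs(p[1]-.014)<.05: print(n,x[:2],p.round(4))
A=cv2.resize(a['pixels'][170:290,180:330],(600,480),interpolation=2)
B=cv2.resize(b['pixels'][110:220,170:310],(800,600),interpolation=2)
cv2.imwrite('pics/c2.png',B)
E
```

```text
[0.47175233 0.01604274 0.14154883] [-3.22072100e-04  7.29008001e-01  6.84505039e-01 -2.86559370e-04] 0.05148624799717118
scene (array([234.9, 174.5]), [229, 172, 12, 6, 45]) [0.4719 0.0152 0.085 ]
```

View pics/c2.png

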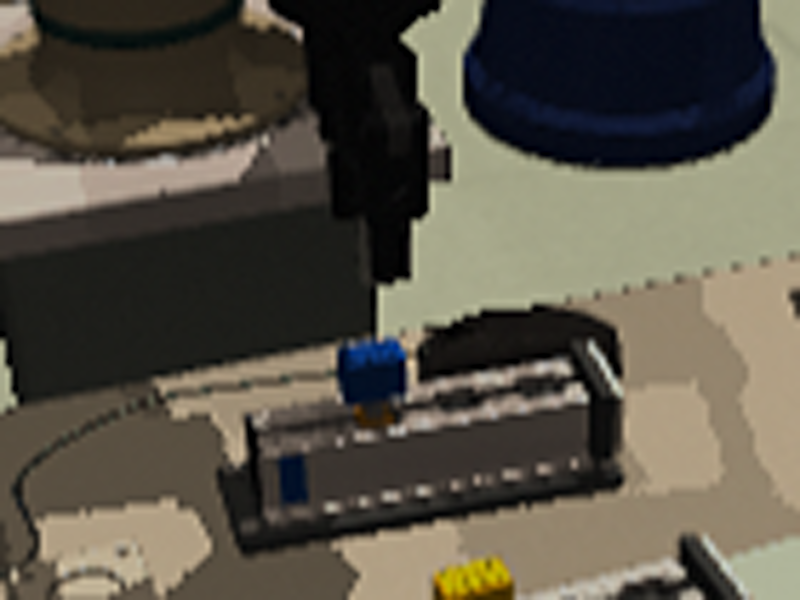

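>>> send_rows(increments=[{"gripper":-0.2,"linear":[0,-0.001,-0.04],"delta_rot":[0,0,0]},{"gripper":-0.2,"linear":[0,-0.001,-0.077],"delta_rot":[0,0,0]},{"gripper":-0.2,"linear":[0,-0.001,-0.077],"delta_rot":[0,0,0]},{"gripper":1,"linear":[0,-0.001,-0.077],"delta_rot":[0,0,0]},{"gripper":1,"linear":[0,-0.001,-0.077],"delta_rot":[0,0,0]},{"gripper":1,"linear":[0,-0.001,-0.077],"delta_rot":[0,0,0]},{"gripper":1,"linear":[0,-0.001,-0.077],"delta_rot":[0,0,0]},{"gripper":1,"linear":[0,-0.001,-0.077],"delta_rot":[0,0,0]}], newtons=30)

```text
clock: 2.6
position: [0.4728, 0.015, 0.0655]
ee_rot: [0.001, 0.729, 0.685, 0.001]
contact_force: [-0.6, 0.7, 3.2]
width: 0.0174
gripper_force: 34.8
```

>>> send_rows(increments=[{"gripper":1,"linear":[0,0,-0.004],"delta_rot":[0,0,0]},{"gripper":1,"linear":[0,0,-0.008],"delta_rot":[0,0,0]},{"gripper":1,"linear":[0,0,-0.009],"delta_rot":[0,0,0]},{"gripper":1,"linear":[0,0,-0.009],"delta_rot":[0,0,0]}])

```text
clock: 3.0
position: [0.473, 0.015, 0.0587]
ee_rot: [0.001, 0.729, 0.685, 0.001]
contact_force: [-7.8, 0.7, 32.7]
width: 0.0174
gripper_force: 38.9
```

>>> send_rows(increments=[{"gripper":1,"linear":[0,0,0.001],"delta_rot":[0,0,0]},{"gripper":1,"linear":[0.0005,0.008,0.001],"delta_rot":[0,0,0]},{"gripper":1,"linear":[0.001,0.016,0.001],"delta_rot":[0,0,0]},{"gripper":1,"linear":[0.0015,0.024,0.001],"delta_rot":[0,0,0]},{"gripper":1,"linear":[0.002,0.032,0.001],"delta_rot":[0,0,0]},{"gripper":1,"linear":[0.0025,0.04,0.001],"delta_rot":[0,0,0]},{"gripper":1,"linear":[0.0025,0.04,0.001],"delta_rot":[0,0,0]}])

```text
clock: 3.7
position: [0.4752, 0.0557, 0.0588]
ee_rot: [0.001, 0.729, 0.685, 0.001]
contact_force: [-5.8, 1.6, 25.1]
width: 0.0176
gripper_force: 37.7
```

```bash
python3 - <<'E'
from h import *
b=shot('scene')
for x in blobs(b,(95,110,50),(130,255,255),8):
  if 200<x[0][0]<300 and x[0][1]<200: print(x[:2],onz(b,x[0],.077).round(4))
cv2.imwrite('pics/c3.png',cv2.resize(b['pixels'][110:220,170:310],(800,600),interpolation=2))
E
```

```text
(array([295. ,  82.4]), [292, 78, 6, 8, 14]) [-0.0634  0.4306  0.077 ]
(array([268.4, 131.2]), [265, 130, 8, 3, 13]) [0.2729 0.1862 0.077 ]
(array([282.1, 132.2]), [274, 130, 18, 4, 33]) [0.2937 0.2246 0.077 ]
```

View pics/c3.png

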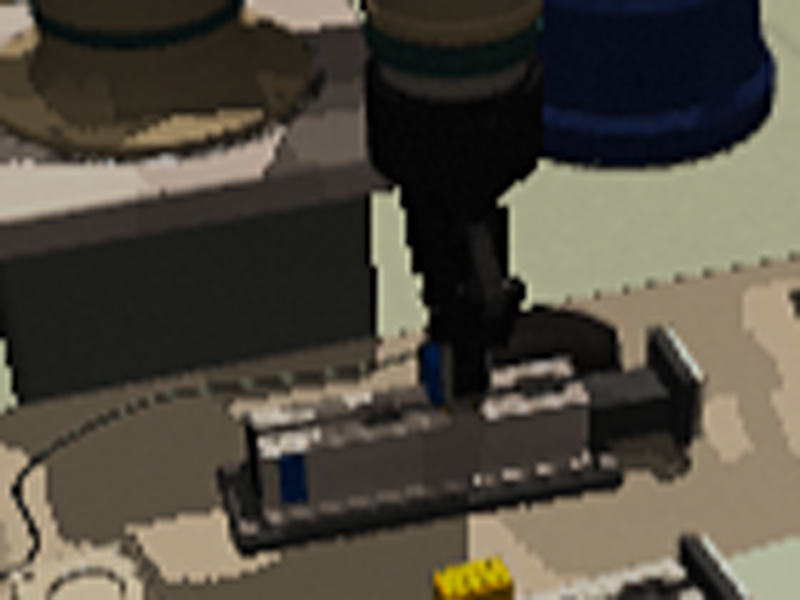

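The tube is out about 40 mm (end plate at crop x≈675, was ≈600), with one hole still free beyond the cap. I'll let the button rise now, staying gripped.

>>> send_rows(increments=[{"gripper":1,"linear":[0,0,0.003],"delta_rot":[0,0,0]},{"gripper":1,"linear":[0,0,0.006],"delta_rot":[0,0,0]},{"gripper":1,"linear":[0,0,0.008],"delta_rot":[0,0,0]},{"gripper":1,"linear":[0,0,0.008],"delta_rot":[0,0,0]}])

```text
clock: 4.15
position: [0.4749, 0.0551, 0.0645]
ee_rot: [0.0, 0.729, 0.684, 0.001]
contact_force: [0.0, 1.3, 3.8]
width: 0.0171
gripper_force: 34.9
```

>>> send_rows(increments=[{"gripper":1,"linear":[0,0,0.002],"delta_rot":[0,0,0]},{"gripper":-0.2,"linear":[0,0,0.002],"delta_rot":[0,0,0]},{"gripper":-0.2,"linear":[0,0,0.002],"delta_rot":[0,0,0]},{"gripper":-0.2,"linear":[0,0,0.002],"delta_rot":[0,0,0]},{"gripper":-0.2,"linear":[0,0,0.002],"delta_rot":[0,0,0]},{"gripper":-0.2,"linear":[0,0,0.05],"delta_rot":[0,0,0]},{"gripper":-0.2,"linear":[0,0,0.1],"delta_rot":[0,0,0]},{"gripper":-0.2,"linear":[0,0,0.12],"delta_rot":[0,0,0]}])

```text
clock: 4.95
position: [0.4765, 0.0549, 0.1885]
ee_rot: [0.003, 0.729, 0.684, 0.002]
contact_force: [0.4, -1.1, 0.3]
width: 0.051
gripper_force: 0.0
```

```bash
python3 - <<'E'
from h import *
b=shot('scene');s=get_state();print(s['position'],s['contact_force'],s['width'])
for c,lo,hi in(('blue',(95,110,50),(130,255,255)),('yel',(20,110,80),(35,255,255))):
  for x in blobs(b,lo,hi,20):
    if 220<x[0][0]<275 and 140<x[0][1]<240: print(c,x[:2],onz(b,x[0],.085).round(4))
cv2.imwrite('pics/c4.png',cv2.resize(b['pixels'][130:250,180:320],(700,600),interpolation=2))
E
```

```text
[0.47761375 0.05490954 0.19022249] [ 1.27892509 -0.339947    1.92443558] 0.05103153075103622
blue (array([249.3, 171.7]), [244, 169, 12, 6, 53]) [0.4727 0.0549 0.085 ]
yel (array([252.8, 215.9]), [246, 212, 14, 11, 84]) [0.6392 0.0071 0.085 ]
```

View pics/c4.png

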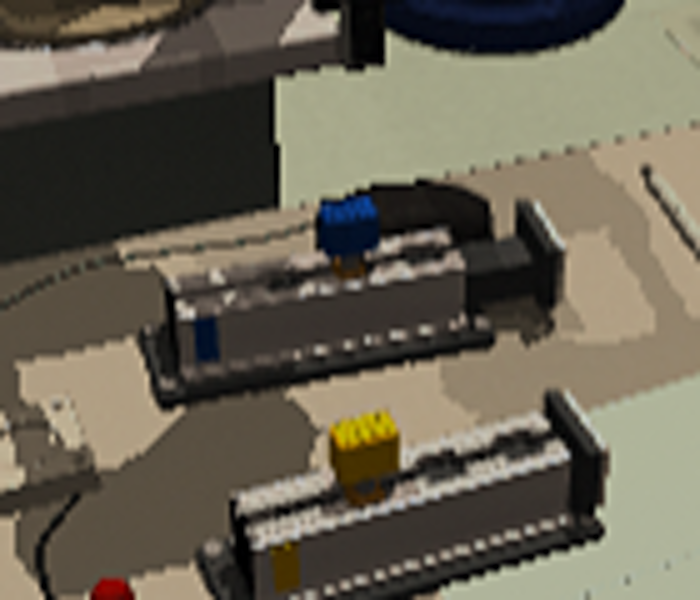

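The blue cap (crop 347,225) is up with brass visible below it. It sits 40 mm further on, with one hole free ahead. The yellow stop is unchanged and the gripper is clear.

```bash
python3 -c "
from rig import sign_off
print(sign_off())"
```

```text
the job is handed in; nothing more can be done
None
```

I set the blue stop one hole longer: the last picture shows its tube about 40 mm out and its button up. The yellow stop did not move, the gripper is clear, and I handed the job in at about 5 s; no verdict came back.

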